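# Tip the slotted spacer out of its rest and lay it in the tray

### The job

Two thin spacer plates for the packing line lie sunk in tip-up rests. Press down the free end of the slotted plate (the end nearer the robot) until its rest has tipped fully, take the plate by its raised end, lower it into the cardboard tray without dropping it, and let go so that it lies flat inside. Leave the plain plate lying as it is.

Things in the scene. Friction and masses are not known exactly. Their poses are not given: they have to be found in the camera images.
- spacer_mid (a point): Centre of the slotted spacer: loose aluminium plate 130 (x) x 44 (y) x 5 mm (z), 70 g, open slot 70 x 16 mm along its middle; top 35 mm above bench. Its -x end is free: press down on its last 20 mm. Fixed walls, tops 34 mm high, 4 mm off its long edges, flank its +x two thirds, so those edges can be pinched only once tipped, best 15 mm from the raised +x end.
- rest_rocker (a joint): Tilt (rad) of the rest under the slotted spacer: 0 flat, 0.42 fully tipped, +x end up; friction keeps it where left. Hinge line: across the plate, 25 mm from its centre towards -x, 20 mm above the bench. Pressing takes 3 to 10 N; the -x end sinks 16 mm, the +x end rises 36 mm; 15 mm from that end the plate is then 60 mm above the bench. Rest: fixed, grey, 146 x 68 mm.
- plain_mid (a point): Centre of the plain spacer, a loose plate of the same size (130 x 44 x 5 mm) without a slot, lying in an identical tip-up rest; axes as for the slotted one. To be left alone.
- tray: Shallow fixed cardboard tray, open at the top, 220 (x) x 150 (y) x 22 mm high, walls 4 mm and floor 4 mm thick. Origin at the centre of its underside, on the bench; z up.
There are look-alikes about, which are no part of the job. Leave any purple or turquoise look-alike of the part that bears spacer_mid alone.

How it is judged:
By the outcome, as a careful person would: the job done as asked, in the order asked, and still so for the second after the job is handed in, with the robot touching nothing.
It also fails if it takes over 51 s, if anything falls off the work surface, if the arm or the gripper's body presses on something with over 40 N, if the wrist force passes 120 N, or if a joint passes its speed limit or range.

### The arm

A 6-joint arm with a two-finger parallel gripper is mounted at the origin on the work surface. World frame = base frame: x ahead of the robot, y to its left, z up, the work surface at z = 0. Lengths are in m, angles in rad, forces in N, time in s.
With the tool pointing down it reaches from about 0.25 to 0.775 m from the base axis. Payload 4 kg.
Tool frame: the origin (TCP) lies where the fingers leave the gripper's body, on its centre line; the fingertips stand 73 mm ahead of it and the grasp point (between the pads) lies bot.pinch_z ahead of it (bot.pinch_z is the distance from the TCP to the grasp point, in m); z points along the fingers, y is the direction in which the jaws open and shut (so a half turn about z gives the same grasp; the last joint's range is limited). The gripper opens to 85 mm and grips with 20 to 120 N. Pads are 22 mm wide; open, the fingers measure 114 mm over their backs; the gripper's body (76 mm by 85 mm) begins 54 mm behind the grasp point. The pads swing forward as they close: fully open they stand 13 mm farther back than shut.
Start: joints at [-1.397, 0.087, 1.371, -0, 1.684, -0.103], TCP at [0.15, -0.529, 0.304] pointing down, gripper open.
Joint ranges: [-3.1, 3.1], [-0.76, 2.03], [0.27, 2.55], [-1.08, 4.22], [0.17, 2.65], [-2.57, 2.57]. Speed limits (rad/s): [2.79, 2.79, 3.14, 3.14, 3.14, 3.14].

### API

Orientations are given as a unit quaternion [x, y, z, w].
In Python, from plant import bot, eyes gives the robot as it stands.
- The arm moves only by the tool arm_command, never from a script. Its argument "motion" is a list of rows, each a list of 6 numbers: the shift along the tool's x, y, z as a fraction of full scale, then the turn, a rotation vector about the tool's x, y, z as a fraction of full scale. In form: [[x, y, z, ax, ay, az], ...]. A call has 1 to 12 rows; each row shifts and turns the commanded pose from where the row before left it, along the tool's axes as they then stand; what a row does not reach is not made up. Full scale, the value 1, is 1000 mm for a shift and 0.1 rad for a turn. A row lasts 1/12 s, in which the tool goes at most 41.7 mm and 7.16 degrees, less where a joint would pass 70% of its speed; a pose out of reach is approached as far as the arm can. A call with a number of a shift or a turn outside -1 to 1 is refused whole. A call with a gripper value outside its range is refused whole. "fingers" is the opening, from 0 (shut) to 1 (fully open), set as the call begins (left out, the last holds). The fingers move at their own pace and stop on an object; "squeeze" is the grip in N (left out, the last holds). Time passes only in rows, so rows that do not move let the fingers close. It gives the time, the measured TCP pose, the force and the opening at its end, in the units of the state.
- bot.get_state(): the state, without advancing time (a new reading comes with each control period).
- eyes.grab_frame(name): name is "side" or "top"; returns a dict with "color" (420x560x3 uint8, red, green, blue), "intrinsics" (3x3 intrinsics, pixels), "extrinsics" (4x4, takes a point from camera to world coordinates). Camera axes: x right, y up, looking along -z (the intrinsics and any distortion apply to the point x, -y, -z); pixel columns grow to the right and rows downward; lengths in m; the calibration is good to about 2 mm. A picture is of the moment at which its call begins. There is no depth.
- bot.job_done(): hands the job in, once; it reports no verdict.
The state is a dict: "time_s": time; "joint_pos": joint angles; "joint_velocities": joint speeds; "joint_efforts": joint torques, N m; "ee_pos": TCP position; "orientation": TCP orientation; "contact_force": force on the tool from outside, world axes, zero at the start; "wrist_torque": the same for the moment, N m; "opening": finger opening in m.
Only numpy, scipy, OpenCV 4.12 (cv2) and the standard library are available. Lean on these libraries where they do the work, as an engineer would, in place of code of your own. Each camera call takes 0.05 s, during which the arm holds its last target.

## Working session

There is one attempt and no reset: what is moved stays moved. The work goes in short steps, Python scripts to look and compute and a tool call to move; the robot and the scene stay as the last step left them, time stands still between calls to the robot, and variables do not carry over. Pictures are saved under pics/ and viewed, and the job is handed in when it is done.

Besides the shell and the picture viewer there is one more tool, called after "Call:" in YAML: its name, and indented under it one key for each argument. arm_command: Moves the arm, as the interface text tells. Shift numbers are shares of 1000 mm and turn numbers shares of 0.1 rad, none past 1 either way. Its arguments: {"type":"object","properties":{"motion":{"type":"array"},"fingers":{"type":"number"},"squeeze":{"type":"number"}},"required":["motion"]}

```bash
ls; mkdir -p pics; cat > h.py <<'E'
from plant import bot, eyes
import numpy as np, cv2
def snap(n,f):
    d=eyes.grab_frame(n); cv2.imwrite('pics/'+f,cv2.cvtColor(d['color'],cv2.COLOR_RGB2BGR)); np.savez('pics/'+f[:-4]+'.npz',**{k:d[k] for k in('color','intrinsics','extrinsics')}); return d
def ray(d,u,v):
    K=np.array(d['intrinsics']);E=np.array(d['extrinsics'])
    p=np.linalg.solve(K,[u,v,1]); r=E[:3,:3]@np.array([p[0],-p[1],-p[2]]); return E[:3,3],r
def onz(d,u,v,z):
    o,r=ray(d,u,v); return o+r*(z-o[2])/r[2]
def proj(d,P):
    K=np.array(d['intrinsics']);E=np.array(d['extrinsics'])
    c=E[:3,:3].T@(np.array(P)-E[:3,3]); q=K@np.array([c[0],-c[1],-c[2]]); return q[:2]/q[2]
E
python3 - <<'E'
from h import *
print(bot.get_state(),bot.pinch_z)
for n in('top','side'):
    d=snap(n,n+'0.png');print(d.keys(),d['intrinsics'],d['extrinsics'])
E
```

```text
pics
{'time_s': 0.0, 'joint_pos': array([-1.39710208e+00,  8.79780069e-02,  1.37232536e+00,  1.61779347e-05,
        1.68358476e+00, -1.03082458e-01]), 'joint_velocities': array([ 4.86647880e-04,  4.44253494e-05,  1.76784759e-04, -5.29874242e-04,
       -5.38601490e-04,  6.48387739e-04]), 'joint_efforts': array([-9.33740193e-04, -3.51870024e+01, -3.13271713e+01, -1.51953236e-04,
        1.09516890e-02,  1.13122674e-06]), 'ee_pos': array([ 0.15023914, -0.52871939,  0.30269029]), 'orientation': array([ 9.90438827e-01,  1.37947858e-01, -3.24799787e-05, -1.14730873e-03]), 'contact_force': array([-0.76021668, -0.0508249 , -0.11727627]), 'wrist_torque': array([0.01858134, 0.01497141, 0.0081592 ]), 'opening': 0.08544646141095004} 0.0539
dict_keys(['color', 'intrinsics', 'extrinsics']) [[399.54432271   0.         280.50125924]
 [  0.         399.54432271 201.56115167]
 [  0.           0.           1.        ]] [[ 0.01775364  0.99028751 -0.13789652  0.43471228]
 [-0.99934697  0.02191643  0.02872823  0.01032256]
 [ 0.03147141  0.13729644  0.99002992  0.89775174]
 [ 0.          0.          0.          1.        ]]
dict_keys(['color', 'intrinsics', 'extrinsics']) [[407.58966233   0.         282.59743816]
 [  0.         407.58966233 212.32820693]
 [  0.           0.           1.        ]] [[-0.99682635  0.0637614  -0.04766243  0.52212063]
 [-0.07639701 -0.59792554  0.79790259  0.60527097]
 [ 0.0223768   0.7990116   0.60089911  0.50278072]
 [ 0.          0.          0.          1.        ]]
```

View pics/top0.png

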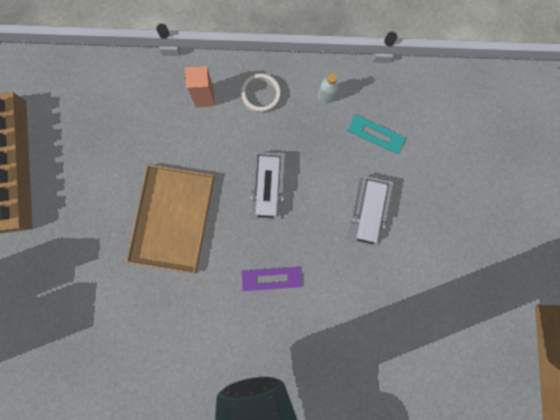

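View pics/side0.png

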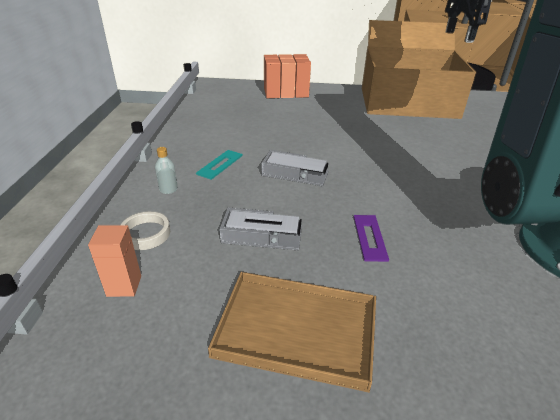

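In the top view, the candidates are the silver slotted plate in a rest (267,186), the silver plain plate in a rest (373,210), and two loose look-alikes, purple (271,278) and turquoise (376,133). The slotted silver plate at (267,186) fits the description: it sits in a grey rest and has a dark slot. The tray is at (172,218). I'll confirm with an enlarged crop and measure.

```bash
python3 - <<'E'
from h import *
d=np.load('pics/top0.npz')
im=cv2.cvtColor(d['color'],cv2.COLOR_RGB2BGR)
a=cv2.resize(im[140:230,235:305],None,fx=5,fy=5,interpolation=cv2.INTER_CUBIC)
s=np.load('pics/side0.npz'); b=cv2.cvtColor(s['color'],cv2.COLOR_RGB2BGR)
b=cv2.resize(b[200:255,215:307],None,fx=4.5,fy=4.5,interpolation=cv2.INTER_CUBIC)
c=np.zeros((450,780,3),np.uint8); c[:a.shape[0],:a.shape[1]]=a; c[:b.shape[0],355:355+b.shape[1]]=b[:, :425]
cv2.imwrite('pics/crop0.png',c)
g=cv2.cvtColor(im,cv2.COLOR_BGR2GRAY)
for name,(x0,y0,x1,y1) in dict(slot=(245,145,295,225),plain=(345,170,400,250)).items():
    for th in (150,165,180):
        m=(g[y0:y1,x0:x1]>th).astype(np.uint8)
        cs,_=cv2.findContours(m,cv2.RETR_EXTERNAL,cv2.CHAIN_APPROX_NONE)
        k=max(cs,key=cv2.contourArea); r=cv2.minAreaRect(k); box=cv2.boxPoints(r)+[x0,y0]
        P=np.array([onz(d,u,v,.035) for u,v in box])
        L=[np.linalg.norm(P[i]-P[i-1]).round(4) for i in range(4)]
        i=0 if L[1]>L[2] else 1
        # long edge
        e=max(((P[j]-P[j-1]) for j in range(4)),key=np.linalg.norm); e*=np.sign(e[0])
        print(name,th,box.round(1).tolist(),P.mean(0).round(4),L,'yaw',np.arctan2(e[1],e[0]).round(3))
h=cv2.cvtColor(im,cv2.COLOR_BGR2HSV)
m=((h[...,0]>8)&(h[...,0]<22)&(h[...,1]>90)).astype(np.uint8);m[:, :110]=0;m[:,230:]=0;m[:150]=0;m[290:]=0
cs,_=cv2.findContours(m,cv2.RETR_EXTERNAL,cv2.CHAIN_APPROX_NONE);k=max(cs,key=cv2.contourArea)
ap=cv2.approxPolyDP(cv2.convexHull(k),5,True)[:,0]
for z in(.022,):
    P=np.array([onz(d,u,v,z) for u,v in ap]);print(ap.tolist(),P.round(4).tolist(),P.mean(0))
E
```

```text
slot 150 [[254.9, 213.9], [258.5, 155.8], [278.9, 157.1], [275.2, 215.2]] [0.5904 0.0157 0.035 ] [np.float64(0.0442), np.float64(0.1295), np.float64(0.0451), np.float64(0.1297)] yaw -0.043
slot 165 [[255.4, 213.4], [259.2, 156.4], [278.7, 157.7], [274.9, 214.7]] [0.5903 0.0154 0.035 ] [np.float64(0.0424), np.float64(0.1269), np.float64(0.0433), np.float64(0.127)] yaw -0.047
slot 180 [[256.0, 212.7], [259.6, 157.6], [277.6, 158.8], [273.9, 213.9]] [0.5898 0.0159 0.035 ] [np.float64(0.0391), np.float64(0.1227), np.float64(0.0399), np.float64(0.1229)] yaw -0.046
plain 150 [[353.7, 237.3], [364.7, 179.8], [386.9, 184.0], [376.0, 241.6]] [ 0.5397 -0.212   0.035 ] [np.float64(0.0492), np.float64(0.1299), np.float64(0.0503), np.float64(0.13)] yaw -0.204
plain 165 [[355.7, 237.5], [366.4, 180.5], [386.5, 184.3], [375.7, 241.3]] [ 0.5392 -0.2137  0.035 ] [np.float64(0.0443), np.float64(0.1288), np.float64(0.0452), np.float64(0.1288)] yaw -0.203
plain 180 [[357.5, 236.5], [368.5, 181.7], [385.6, 185.1], [374.6, 239.9]] [ 0.5395 -0.2146  0.035 ] [np.float64(0.0379), np.float64(0.1241), np.float64(0.0386), np.float64(0.1241)] yaw -0.213
[[148, 165], [212, 176], [194, 272], [127, 261]] [[0.6321, 0.2804, 0.022], [0.6106, 0.1381, 0.022], [0.3999, 0.1679, 0.022], [0.4208, 0.3117, 0.022]] [0.51586357 0.22456469 0.022     ]
```

View pics/crop0.png

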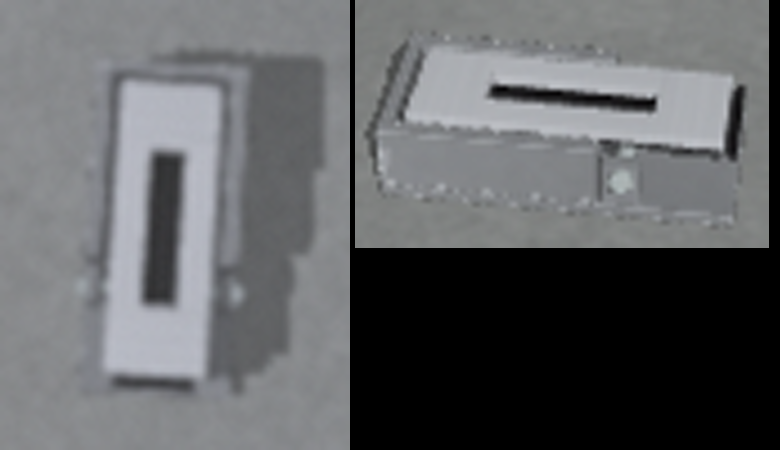

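The crop confirms it: a silver plate with a dark open slot, seated in a grey rest with hinge pins near its robot-side end. I'll close the fingers and yaw the tool to the plate's axis (-0.045).

Call:
arm_command:
  motion:
    - [0, 0, 0, 0, 0, 0.805]
    - [0, 0, 0, 0, 0, 0.805]
    - [0, 0, 0, 0, 0, 0.805]
    - [0, 0, 0, 0, 0, 0.805]
    - [0, 0, 0, 0, 0, 0]
    - [0, 0, 0, 0, 0, 0]
  fingers: 0
  squeeze: 60

```text
time_s: 0.6
ee_pos: [0.1503, -0.5289, 0.3034]
orientation: [1.0, -0.022, -0.0, -0.0]
contact_force: [-1.1, -0.4, -1.2]
opening: 0.0124
```

```bash
cat >> h.py <<'E'
from scipy.spatial.transform import Rotation as R
YAW=-0.045; C=np.array([.5905,.0157,.035]); U=np.array([np.cos(YAW),np.sin(YAW),0])
def to(p,tilt=0,yaw=YAW):
    s=bot.get_state(); r=R.from_quat(s['orientation']); 
    t=R.from_euler('z',yaw)*R.from_euler('x',np.pi)*R.from_euler('y',tilt)
    print('t',s['time_s'],'pos',s['ee_pos'].round(4),'F',s['contact_force'].round(1),'open',s['opening'],'q1,q6',s['joint_pos'][[0,5]].round(2))
    print('toolshift mm',(r.inv().apply(np.array(p)-s['ee_pos'])*1000).round(1),'rot',(r.inv()*t).as_rotvec().round(4),'zaxis',r.apply([0,0,1]).round(3),'xaxis',r.apply([1,0,0]).round(3))
E
python3 - <<'E'
from h import *
p=C-.056*U; p[2]=.035+.073+.03; print(p); to(p)
s=np.load('pics/side0.npz')
n=np.array([-U[1],U[0],0])
for a,b in((-1,-1),(-1,1),(1,1),(1,-1)): print(proj(s,C+.065*a*U+.022*b*n).round(1))
E
```

```text
[0.53455669 0.01821915 0.138     ]
t 0.6 pos [ 0.1503 -0.5289  0.3034] F [-1.1 -0.4 -1.2] open 0.012397558464889467 q1,q6 [-1.4   0.22]
toolshift mm [ 360.3 -563.1  165.9] rot [-0.001   0.0002  0.0018] zaxis [-0.     0.001 -1.   ] xaxis [ 0.999 -0.043 -0.   ]
[300.4 217.5]
[298.3 232.3]
[227.3 225.5]
[232.6 211.2]
```

Call:
arm_command:
  motion:
    - [0.02, -0.0313, 0.008, 0, 0, 0]
    - [0.02, -0.0313, 0.008, 0, 0, 0]
    - [0.02, -0.0313, 0.008, 0, 0, 0]
    - [0.02, -0.0313, 0.008, 0, 0, 0]
    - [0.02, -0.0313, 0.008, 0, 0, 0]
    - [0.02, -0.0313, 0.008, 0, 0, 0]
    - [0.02, -0.0313, 0.008, 0, 0, 0]
    - [0.02, -0.0313, 0.008, 0, 0, 0]
    - [0.02, -0.0313, 0.008, 0, 0, 0]
    - [0.02, -0.0313, 0.008, 0, 0, 0]
    - [0.02, -0.0313, 0.008, 0, 0, 0]
    - [0.02, -0.0313, 0.008, 0, 0, 0]

```text
time_s: 1.6
ee_pos: [0.4076, -0.163, 0.2077]
orientation: [1.0, -0.022, 0.0, 0.0]
contact_force: [0.3, -0.5, -0.3]
opening: 0.0003
```

Call:
arm_command:
  motion:
    - [0.02, -0.0313, 0.008, 0, 0, 0]
    - [0.02, -0.0313, 0.008, 0, 0, 0]
    - [0.02, -0.0313, 0.008, 0, 0, 0]
    - [0.02, -0.0313, 0.008, 0, 0, 0]
    - [0.02, -0.0313, 0.008, 0, 0, 0]
    - [0.02, -0.0313, 0.008, 0, 0, 0]
    - [0, 0, 0, 0, 0, 0]
    - [0, 0, 0, 0, 0, 0]
    - [0, 0, 0, 0, 0, 0]

```text
time_s: 2.35
ee_pos: [0.5351, 0.0174, 0.1596]
orientation: [1.0, -0.022, -0.001, 0.0]
contact_force: [-0.9, -0.0, 0.3]
opening: 0.0001
```

```bash
python3 - <<'E'
from h import *
p=C-.056*U; p[2]=.035+.073; to(p)
a=snap('top','t1.png');b=snap('side','s1.png')
A=cv2.imread('pics/t1.png')[120:260,180:320];B=cv2.imread('pics/s1.png')[120:260,200:340]
cv2.imwrite('pics/c1.png',cv2.resize(np.hstack([A,B]),None,fx=2.8,fy=2.8))
E
```

```text
t 2.35 pos [0.5351 0.0174 0.1596] F [-0.9 -0.   0.3] open 5.381360911134075e-05 q1,q6 [-0.07  1.54]
toolshift mm [-0.5 -0.8 51.6] rot [0.0007 0.0011 0.0015] zaxis [-0.001 -0.001 -1.   ] xaxis [ 0.999 -0.044 -0.001]
```

View pics/c1.png

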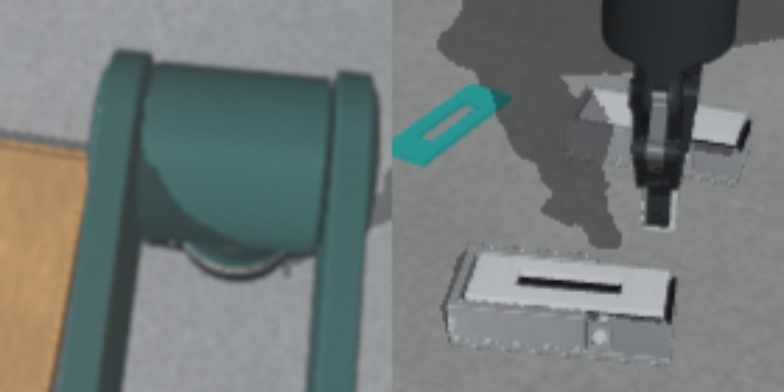

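Side crop: the closed fingertip (657,225) hangs over the right, robot-side end of the slotted plate. Descending to just above contact.

Call:
arm_command:
  motion:
    - [0, -0.001, 0.015, 0, 0, 0]
    - [0, 0, 0.015, 0, 0, 0]
    - [0, 0, 0.012, 0, 0, 0]
    - [0, 0, 0.005, 0, 0, 0]
    - [0, 0, 0, 0, 0, 0]
    - [0, 0, 0, 0, 0, 0]

```text
time_s: 2.95
ee_pos: [0.5354, 0.0179, 0.1131]
orientation: [1.0, -0.023, 0.0, 0.0]
contact_force: [-0.3, -0.4, 0.4]
opening: 0.0
```

Call:
arm_command:
  motion:
    - [0, 0, 0.001, 0, 0, 0]
    - [0, 0, 0.001, 0, 0, 0]
    - [0, 0, 0.001, 0, 0, 0]
    - [0, 0, 0, 0, 0, 0]

```text
time_s: 3.28
ee_pos: [0.5356, 0.0185, 0.1102]
orientation: [1.0, -0.023, 0.0, 0.0]
contact_force: [0.1, -0.2, -0.4]
opening: -0.0002
```

Call:
arm_command:
  motion:
    - [0, 0, 0.001, 0, 0, 0]
    - [0, 0, 0.001, 0, 0, 0]
    - [0, 0, 0, 0, 0, 0]

```text
time_s: 3.53
ee_pos: [0.5354, 0.0185, 0.1078]
orientation: [1.0, -0.023, -0.0, 0.0]
contact_force: [0.1, -0.7, -0.5]
opening: 0.0002
```

Call:
arm_command:
  motion:
    - [0, 0, 0.001, 0, 0, 0]
    - [0, 0, 0, 0, 0, 0]

```text
time_s: 3.7
ee_pos: [0.5353, 0.0185, 0.1073]
orientation: [1.0, -0.023, -0.0, 0.0]
contact_force: [-1.7, 0.3, 3.3]
opening: 0.0001
```

Contact at TCP z ≈ 0.107, so the closed tips sit about 72.5 mm ahead. Now I'll press by turning the tool about the hinge line, so that the tip stays flush on the last 20 mm.

Call:
arm_command:
  motion:
    - [-0.0026, 0, 0.002, 0, 0.3, 0]
    - [-0.0026, 0, 0.001, 0, 0.3, 0]
    - [-0.0026, 0, 0.001, 0, 0.3, 0]
    - [-0.0026, 0, 0.001, 0, 0.3, 0]
    - [0, 0, 0, 0, 0, 0]

```text
time_s: 4.12
ee_pos: [0.525, 0.019, 0.102]
orientation: [0.998, -0.023, 0.061, 0.001]
contact_force: [-0.9, 0.5, 2.4]
opening: 0.0001
```

```bash
python3 - <<'E'
from h import *
to(C)
b=snap('side','s2.png')
B=b['color'][150:260,200:340,::-1]
cv2.imwrite('pics/c2.png',cv2.resize(B,None,fx=5,fy=5))
E
```

```text
t 4.1167 pos [0.525 0.019 0.102] F [-0.9  0.5  2.4] open 7.927802340930723e-05 q1,q6 [-0.07  1.54]
toolshift mm [56.9  0.3 74.5] rot [ 2.000e-04 -1.224e-01 -1.000e-04] zaxis [ 0.122 -0.006 -0.993] xaxis [ 0.992 -0.045  0.122]
```

View pics/c2.png

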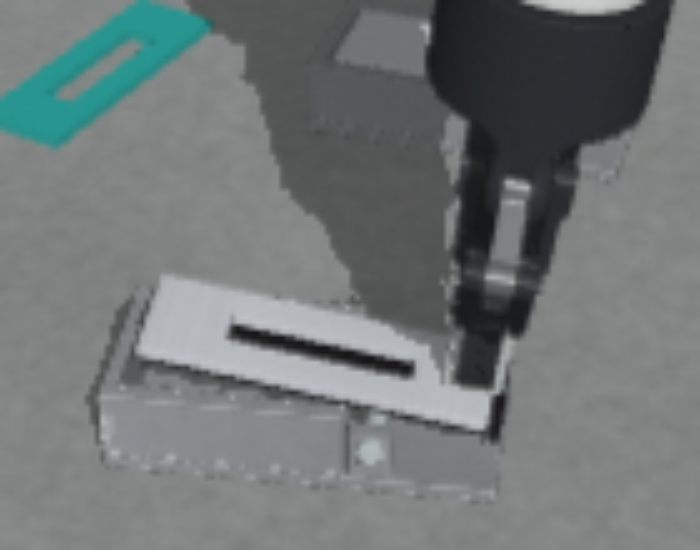

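The plate is tipping: its far end is up at (160,290) and the tip is on the near end at (480,385). Continuing.

Call:
arm_command:
  motion:
    - [-0.0026, 0, 0.001, 0, 0.3, 0]
    - [-0.0026, 0, 0.001, 0, 0.3, 0]
    - [-0.0026, 0, 0.001, 0, 0.3, 0]
    - [-0.0026, 0, 0.001, 0, 0.3, 0]
    - [-0.0026, 0, 0.001, 0, 0.3, 0]
    - [-0.0026, 0, 0.001, 0, 0.3, 0]
    - [-0.0026, 0, 0.001, 0, 0.3, 0]
    - [0, 0, 0, 0, 0, 0]

```text
time_s: 4.83
ee_pos: [0.5085, 0.0197, 0.0907]
orientation: [0.986, -0.022, 0.164, 0.004]
contact_force: [-0.7, 0.6, 1.7]
opening: 0.0004
```

Call:
arm_command:
  motion:
    - [-0.0026, 0, 0.001, 0, 0.3, 0]
    - [-0.0026, 0, 0.001, 0, 0.3, 0]
    - [0, 0, 0, 0, 0, 0]

```text
time_s: 5.08
ee_pos: [0.5055, 0.0198, 0.0883]
orientation: [0.981, -0.022, 0.195, 0.005]
contact_force: [0.2, -0.1, 3.6]
opening: -0.0
```

Call:
arm_command:
  motion:
    - [-0.0026, 0, 0.001, 0, 0.3, 0]
    - [0, 0, 0.001, 0, 0, 0]
    - [0, 0, 0, 0, 0, 0]

```text
time_s: 5.33
ee_pos: [0.5045, 0.0198, 0.0874]
orientation: [0.978, -0.022, 0.21, 0.005]
contact_force: [-11.9, -0.1, 17.8]
opening: -0.0002
```

Call:
arm_command:
  motion:
    - [0, 0, 0.001, 0, 0, 0]
    - [0, 0, 0.001, 0, 0, 0]
    - [0, 0, 0, 0, 0, 0]

```text
time_s: 5.58
ee_pos: [0.5048, 0.0198, 0.0872]
orientation: [0.978, -0.022, 0.209, 0.005]
contact_force: [-26.4, 0.1, 33.2]
opening: -0.0001
```

A hard stop at 0.42 rad, so it is fully tipped. Retreating along the tool axis, then opening the fingers and looking.

Call:
arm_command:
  motion:
    - [0, 0, -0.003, 0, 0, 0]
    - [0, 0, -0.01, 0, 0, 0]
    - [0, 0, -0.017, 0, 0, 0]
    - [0, 0, -0.02, 0, 0, 0]
    - [0, 0, -0.01, 0, 0, 0]
    - [0, 0, 0, 0, 0, 0]

```text
time_s: 6.08
ee_pos: [0.4805, 0.0209, 0.14]
orientation: [0.977, -0.022, 0.211, 0.005]
contact_force: [-0.1, -0.6, 0.5]
opening: -0.0001
```

```bash
python3 - <<'E'
from h import *
th=.42
H=C-.025*U; H[2]=.020
al=U*np.cos(th)+np.array([0,0,np.sin(th)]); nn=-U*np.sin(th)+np.array([0,0,np.cos(th)])
def plate(lx,up=.015): return H+al*(lx+.025)+nn*up
print('grasp pt top',plate(.05),'end',plate(.065))
# tip 2.5mm below plate bottom => tip normal offset .015-.005-.0025; tip at 72.5-2(open44)~70.5 ahead
tcp=plate(.05,.0075+.0705)
print('final tcp',tcp); to(tcp,th)
b=snap('side','s3.png')
n=np.array([-U[1],U[0],0])
for lx in(-.065,.065):
  for w in(-.022,.022): print(proj(b,plate(lx)+w*n).round(1))
B=b['color'][150:260,200:340,::-1]
cv2.imwrite('pics/c3.png',cv2.resize(B,None,fx=5,fy=5))
E
```

```text
grasp pt top [0.62782744 0.01401913 0.06427837] end [0.64150991 0.013403   0.07039477]
final tcp [0.60216453 0.01517474 0.12180297]
t 6.0833 pos [0.4805 0.0209 0.14  ] F [-0.1 -0.6  0.5] open -8.342553045033033e-05 q1,q6 [-0.08  1.52]
toolshift mm [103.5   0.3  66.7] rot [ 0.0003 -0.0044 -0.0001] zaxis [ 0.411 -0.019 -0.911] xaxis [ 0.91  -0.041  0.412]
[301.4 224.9]
[299.3 239.9]
[239.  196.6]
[233.9 210.7]
```

View pics/c3.png

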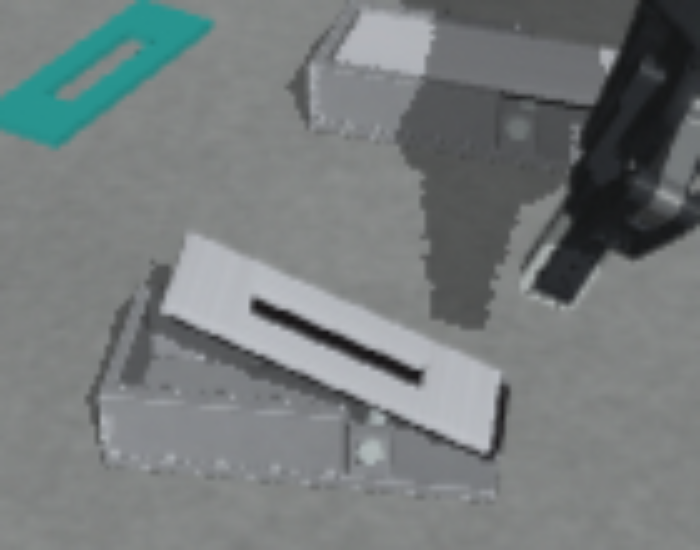

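The plate is tipped fully: its raised end spans (188,232)–(162,315) in the crop, about 1 px from the prediction. Opening partly and moving over the raised end, parallel to the plate.

Call:
arm_command:
  motion:
    - [0.015, 0, 0, 0, 0, 0]
    - [0.02, 0, 0, 0, 0, 0]
    - [0.02, 0, 0, 0, 0, 0]
    - [0.02, 0, 0, 0, 0, 0]
    - [0.02, 0, 0, 0, 0, 0]
    - [0.0085, 0, 0, 0, 0, 0]
    - [0, 0, 0, 0, 0, 0]
    - [0, 0, 0, 0, 0, 0]
  fingers: 0.75

```text
time_s: 6.8
ee_pos: [0.5733, 0.0167, 0.1779]
orientation: [0.978, -0.022, 0.207, 0.005]
contact_force: [-0.2, -0.5, -0.3]
opening: 0.064
```

Call:
arm_command:
  motion:
    - [0, 0, 0.015, 0, 0, 0]
    - [0, 0, 0.015, 0, 0, 0]
    - [0, 0, 0.01, 0, 0, 0]
    - [0, 0, 0, 0, 0, 0]
    - [0, 0, 0, 0, 0, 0]

```text
time_s: 7.22
ee_pos: [0.589, 0.0161, 0.1414]
orientation: [0.978, -0.022, 0.207, 0.005]
contact_force: [-0.1, 0.3, -0.3]
opening: 0.0636
```

```bash
python3 - <<'E'
from h import *
to([.6022,.0152,.1218],.42)
b=snap('side','s4.png')
B=b['color'][130:240,180:320,::-1]
cv2.imwrite('pics/c4.png',cv2.resize(B,None,fx=5,fy=5))
E
```

```text
t 7.2167 pos [0.589  0.0161 0.1414] F [-0.1  0.3 -0.3] open 0.06363242366940201 q1,q6 [-0.07  1.54]
toolshift mm [ 4.2  0.3 23.3] rot [ 0.      0.0033 -0.0001] zaxis [ 0.404 -0.018 -0.914] xaxis [ 0.914 -0.041  0.405]
```

View pics/c4.png

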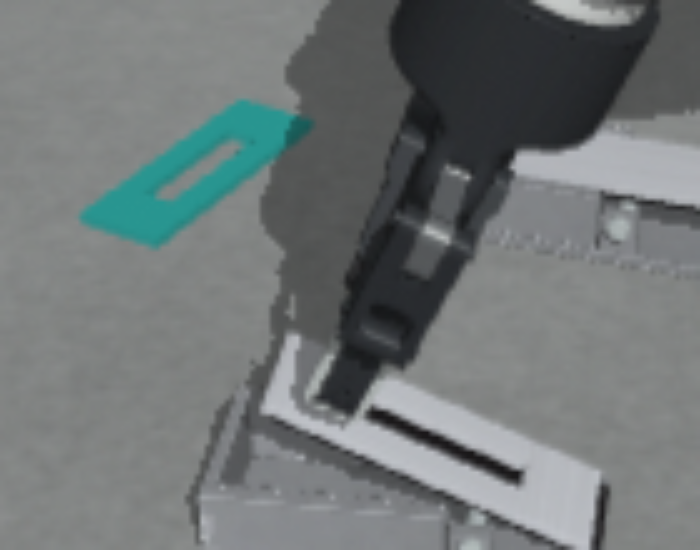

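Call:
arm_command:
  motion:
    - [0.004, 0, 0.005, 0, 0, 0]
    - [0, 0, 0.005, 0, 0, 0]
    - [0, 0, 0.005, 0, 0, 0]
    - [0, 0, 0.005, 0, 0, 0]
    - [0, 0, 0.003, 0, 0, 0]
    - [0, 0, 0, 0, 0, 0]
    - [0, 0, 0, 0, 0, 0]

```text
time_s: 7.85
ee_pos: [0.6031, 0.0154, 0.1231]
orientation: [0.978, -0.022, 0.208, 0.005]
contact_force: [-0.0, 0.6, 0.1]
opening: 0.0643
```

```bash
python3 - <<'E'
from h import *
to([.6022,.0152,.1218],.42)
b=snap('side','s5.png')
B=b['color'][150:230,190:300,::-1]
cv2.imwrite('pics/c5.png',cv2.resize(B,None,fx=7,fy=7,interpolation=cv2.INTER_CUBIC))
E
```

```text
t 7.85 pos [0.6031 0.0154 0.1231] F [-0.   0.6  0.1] open 0.0643044862251497 q1,q6 [-0.07  1.54]
toolshift mm [-1.3  0.2  0.8] rot [ 0.0002  0.001  -0.0002] zaxis [ 0.406 -0.018 -0.913] xaxis [ 0.913 -0.041  0.407]
```

View pics/c5.png

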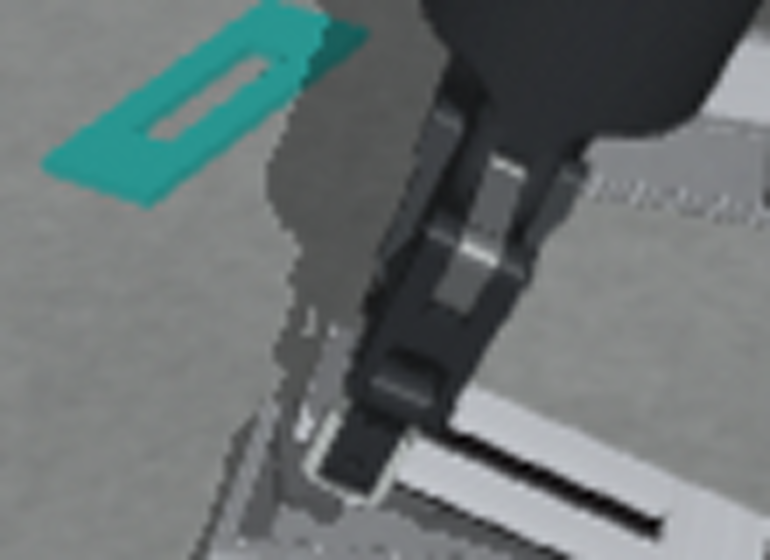

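Near finger tip (350,490) is past the plate's edge, down to just below its underside. Closing.

Call:
arm_command:
  motion:
    - [0, 0, 0.0005, 0, 0, 0]
    - [0, 0, 0, 0, 0, 0]
    - [0, 0, 0, 0, 0, 0]
    - [0, 0, 0, 0, 0, 0]
    - [0, 0, 0, 0, 0, 0]
    - [0, 0, 0, 0, 0, 0]
  fingers: 0
  squeeze: 50

```text
time_s: 8.4
ee_pos: [0.6035, 0.0154, 0.1234]
orientation: [0.978, -0.022, 0.209, 0.005]
contact_force: [-0.1, -0.4, 0.5]
opening: 0.0421
```

```bash
python3 - <<'E'
from h import *
to([.6022,.0152,.1218],.42)
b=snap('side','s6.png')
B=b['color'][150:230,190:300,::-1]
cv2.imwrite('pics/c6.png',cv2.resize(B,None,fx=7,fy=7,interpolation=cv2.INTER_CUBIC))
E
```

```text
t 8.4 pos [0.6035 0.0154 0.1234] F [-0.1 -0.4  0.5] open 0.0420925050379149 q1,q6 [-0.07  1.54]
toolshift mm [-1.8  0.2  1. ] rot [ 0.0001 -0.0004 -0.0002] zaxis [ 0.408 -0.019 -0.913] xaxis [ 0.912 -0.041  0.408]
```

View pics/c6.png

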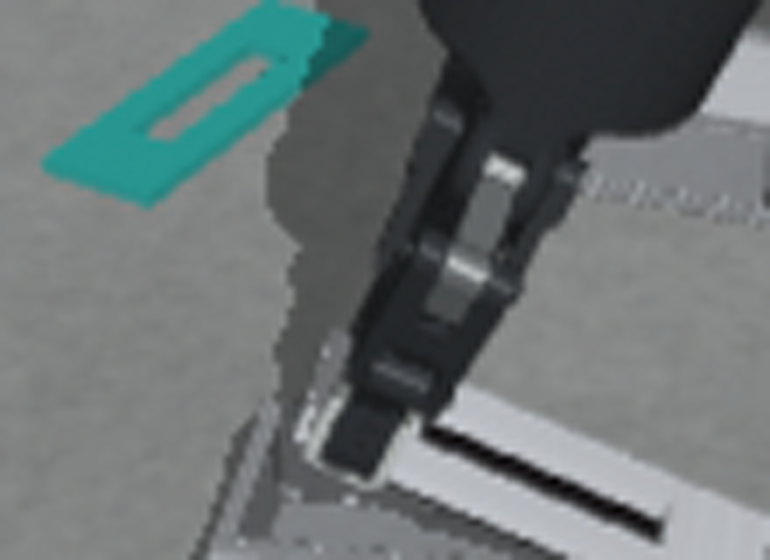

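The opening stopped at 42 mm on the plate. Lifting perpendicular to the plate.

Call:
arm_command:
  motion:
    - [0, 0, -0.005, 0, 0, 0]
    - [0, 0, -0.01, 0, 0, 0]
    - [0, 0, -0.015, 0, 0, 0]
    - [0, 0, -0.015, 0, 0, 0]
    - [0, 0, -0.015, 0, 0, 0]
    - [0, 0, -0.015, 0, 0, 0]
    - [0, 0, -0.015, 0, 0, 0]
    - [0, 0, 0, 0, 0, 0]
    - [0, 0, 0, 0, 0, 0]

```text
time_s: 9.2
ee_pos: [0.567, 0.017, 0.207]
orientation: [0.977, -0.022, 0.21, 0.005]
contact_force: [-0.4, 0.1, -0.1]
opening: 0.0422
```

```bash
python3 - <<'E'
from h import *
to([.56,.0152,.25],0)
b=snap('side','s7.png')
B=b['color'][60:260,170:370,::-1]
cv2.imwrite('pics/c7.png',cv2.resize(B,None,fx=3,fy=3,interpolation=cv2.INTER_CUBIC))
E
```

```text
t 9.2 pos [0.567 0.017 0.207] F [-0.4  0.1 -0.1] open 0.04220513250918386 q1,q6 [-0.08  1.54]
toolshift mm [ 11.3   2.2 -42. ] rot [ 3.000e-04 -4.232e-01 -1.000e-04] zaxis [ 0.41  -0.019 -0.912] xaxis [ 0.911 -0.041  0.411]
```

View pics/c7.png

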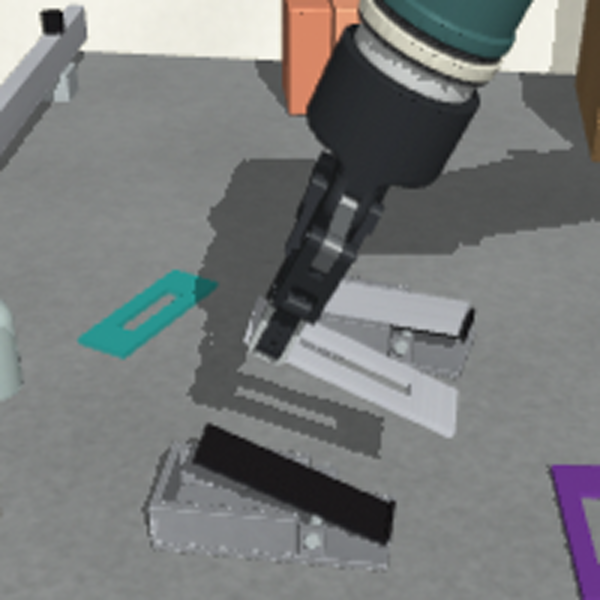

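The plate is held by its raised end, clear of the rest, with the slot showing. Levelling it now and yawing to the tray's axis.

Call:
arm_command:
  motion:
    - [0, 0, -0.005, 0, -0.7, 0]
    - [0, 0, -0.005, 0, -0.7, 0]
    - [0, 0, -0.005, 0, -0.7, 0]
    - [0, 0, -0.005, 0, -0.7, 0]
    - [0, 0, 0, 0, -0.7, 0]
    - [0, 0, 0, 0, -0.73, 0]
    - [0, 0, 0, 0, 0, 0.48]
    - [0, 0, 0, 0, 0, 0.47]
    - [0, 0, 0, 0, 0, 0]
    - [0, 0, 0, 0, 0, 0]

```text
time_s: 10.08
ee_pos: [0.5604, 0.0173, 0.2228]
orientation: [0.998, -0.069, -0.003, 0.0]
contact_force: [0.1, 0.4, -0.8]
opening: 0.042
```

```bash
python3 - <<'E'
from h import *
# plate centre -> tray centre ; grasp is ~48 mm from centre toward +x
y=-.14; t=np.array([.516,.2246,0])+.048*np.array([np.cos(y),np.sin(y),0]); t[2]=.150
print(t); to(t,0,y)
b=snap('side','s8.png')
B=b['color'][60:260,170:370,::-1]
cv2.imwrite('pics/c8.png',cv2.resize(B,None,fx=3,fy=3,interpolation=cv2.INTER_CUBIC))
E
```

```text
[0.56353037 0.21790193 0.15      ]
t 10.0833 pos [0.5604 0.0173 0.2228] F [ 0.1  0.4 -0.8] open 0.04198880991750886 q1,q6 [-0.07  1.64]
toolshift mm [ -24.3 -199.1   72.8] rot [0.0006 0.0053 0.001 ] zaxis [-0.005  0.    -1.   ] xaxis [ 0.99  -0.139 -0.005]
```

View pics/c8.png

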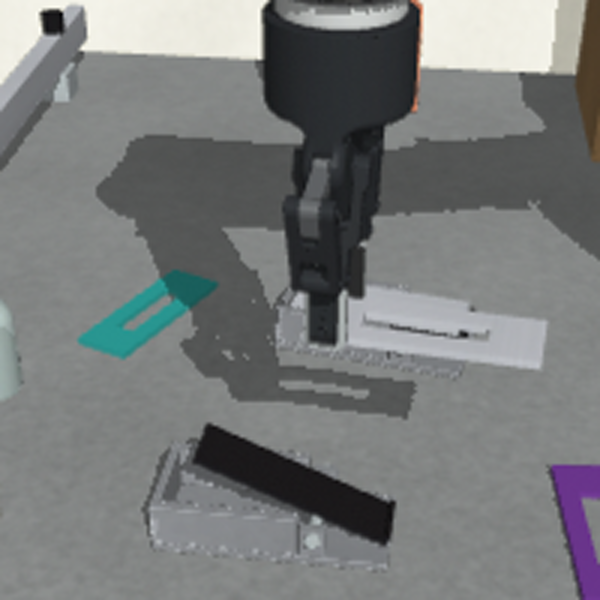

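The plate is level in the grip. Moving over the tray.

Call:
arm_command:
  motion:
    - [-0.003, -0.02, 0, 0, 0, 0]
    - [-0.003, -0.025, 0, 0, 0, 0]
    - [-0.003, -0.025, 0, 0, 0, 0]
    - [-0.003, -0.025, 0, 0, 0, 0]
    - [-0.003, -0.025, 0.01, 0, 0, 0]
    - [-0.003, -0.025, 0.015, 0, 0, 0]
    - [-0.003, -0.025, 0.015, 0, 0, 0]
    - [-0.003, -0.02, 0.015, 0, 0, 0]
    - [0, -0.009, 0.01, 0, 0, 0]
    - [0, 0, 0.008, 0, 0, 0]
    - [0, 0, 0, 0, 0, 0]
    - [0, 0, 0, 0, 0, 0]

```text
time_s: 11.13
ee_pos: [0.5645, 0.2166, 0.151]
orientation: [0.998, -0.07, -0.002, 0.001]
contact_force: [-0.2, -0.5, -0.5]
opening: 0.0421
```

```bash
python3 - <<'E'
from h import *
y=-.14; t=np.array([.516,.2246,0])+.048*np.array([np.cos(y),np.sin(y),0]); t[2]=.004+.0705
to(t,0,y)
b=snap('side','s9.png')
B=b['color'][170:400,190:400,::-1]
cv2.imwrite('pics/c9.png',cv2.resize(B,None,fx=2.6,fy=2.6,interpolation=cv2.INTER_CUBIC))
E
```

```text
t 11.1333 pos [0.5645 0.2166 0.151 ] F [-0.2 -0.5 -0.5] open 0.04209611515310652 q1,q6 [0.27 1.98]
toolshift mm [-0.8 -1.3 76.5] rot [ 0.0015  0.0035 -0.001 ] zaxis [-0.004 -0.001 -1.   ] xaxis [ 0.99  -0.14  -0.004]
```

View pics/c9.png

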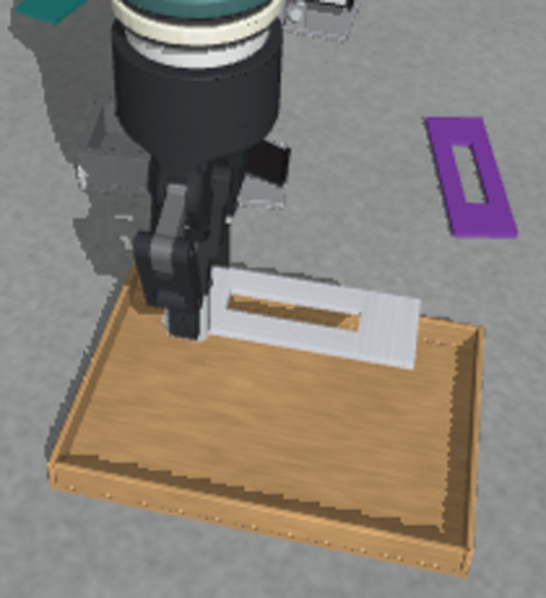

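The plate is over the tray and parallel to its walls. Lowering.

Call:
arm_command:
  motion:
    - [0, -0.001, 0.01, 0, 0, 0]
    - [0, 0, 0.014, 0, 0, 0]
    - [0, 0, 0.014, 0, 0, 0]
    - [0, 0, 0.012, 0, 0, 0]
    - [0, 0, 0.01, 0, 0, 0]
    - [0, 0, 0.006, 0, 0, 0]
    - [0, 0, 0.003, 0, 0, 0]
    - [0, 0, 0, 0, 0, 0]
    - [0, 0, 0, 0, 0, 0]

```text
time_s: 11.93
ee_pos: [0.5647, 0.2188, 0.0827]
orientation: [0.998, -0.07, -0.001, -0.0]
contact_force: [-0.0, -0.0, 0.1]
opening: 0.0422
```

Call:
arm_command:
  motion:
    - [0, 0, 0.001, 0, 0, 0]
    - [0, 0, 0.001, 0, 0, 0]
    - [0, 0, 0.001, 0, 0, 0]
    - [0, 0, 0.001, 0, 0, 0]
    - [0, 0, 0, 0, 0, 0]

```text
time_s: 12.35
ee_pos: [0.5642, 0.2187, 0.0782]
orientation: [0.998, -0.07, -0.002, 0.0]
contact_force: [0.1, -0.4, -0.8]
opening: 0.0421
```

Call:
arm_command:
  motion:
    - [0, 0, 0.001, 0, 0, 0]
    - [0, 0, 0, 0, 0, 0]

```text
time_s: 12.52
ee_pos: [0.5642, 0.2187, 0.0771]
orientation: [0.998, -0.07, -0.002, 0.0]
contact_force: [-0.9, -0.9, -1.9]
opening: 0.042
```

Call:
arm_command:
  motion:
    - [0, 0, 0.001, 0, 0, 0]
    - [0, 0, 0, 0, 0, 0]

```text
time_s: 12.68
ee_pos: [0.5643, 0.2187, 0.0761]
orientation: [0.998, -0.07, -0.002, 0.0]
contact_force: [-1.0, 0.6, -0.6]
opening: 0.0418
```

Call:
arm_command:
  motion:
    - [0, 0, 0.001, 0, 0, 0]
    - [0, 0, 0, 0, 0, 0]

```text
time_s: 12.85
ee_pos: [0.5643, 0.2187, 0.0752]
orientation: [0.998, -0.07, -0.001, 0.0]
contact_force: [-0.0, -0.5, -0.6]
opening: 0.042
```

Call:
arm_command:
  motion:
    - [0, 0, 0.0005, 0, 0, 0]
    - [0, 0, 0, 0, 0, 0]

```text
time_s: 13.02
ee_pos: [0.5644, 0.2187, 0.0751]
orientation: [0.998, -0.07, -0.001, 0.0]
contact_force: [-0.9, 0.1, 1.3]
opening: 0.0423
```

Call:
arm_command:
  motion:
    - [0, 0, 0.0005, 0, 0, 0]
    - [0, 0, 0, 0, 0, 0]

```text
time_s: 13.18
ee_pos: [0.5644, 0.2188, 0.075]
orientation: [0.998, -0.07, -0.001, 0.0]
contact_force: [-2.9, -1.3, 4.9]
opening: 0.042
```

Call:
arm_command:
  motion:
    - [0, 0, 0.0005, 0, 0, 0]
    - [0, 0, 0, 0, 0, 0]

```text
time_s: 13.35
ee_pos: [0.5644, 0.2187, 0.075]
orientation: [0.998, -0.07, -0.001, 0.0]
contact_force: [-3.1, -0.9, 6.4]
opening: 0.0422
```

```bash
python3 - <<'E'
from h import *
to(C)
print(bot.get_state()['wrist_torque'])
b=snap('side','s10.png')
B=b['color'][200:400,200:400,::-1]
cv2.imwrite('pics/c10.png',cv2.resize(B,None,fx=3,fy=3,interpolation=cv2.INTER_CUBIC))
E
```

```text
t 13.35 pos [0.5644 0.2187 0.075 ] F [-3.1 -0.9  6.4] open 0.042174120898197234 q1,q6 [0.28 1.99]
toolshift mm [ 54.3 197.4  39.9] rot [ 0.0002  0.0027 -0.0952] zaxis [-0.003  0.    -1.   ] xaxis [ 0.99  -0.14  -0.003]
[-0.16408083  0.51557599  0.00198401]
```

View pics/c10.png

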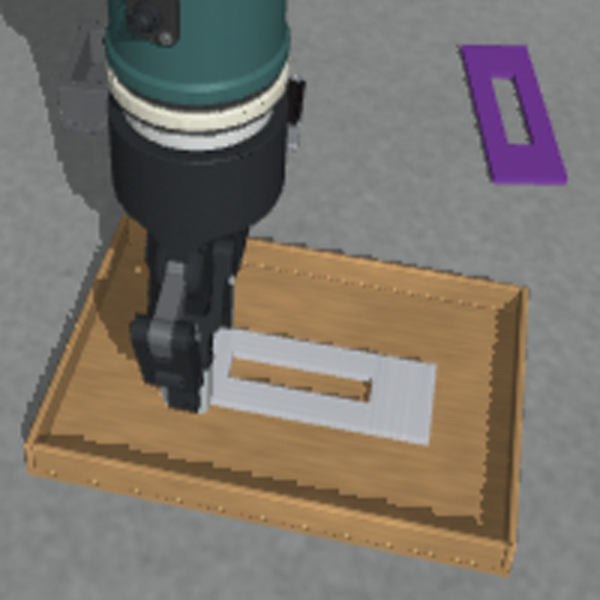

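Contact with the tray floor at TCP z = 0.075. The plate lies at (325,385) in the crop, well inside the walls. Releasing by a small opening.

Call:
arm_command:
  motion:
    - [0, 0, 0, 0, 0, 0]
    - [0, 0, 0, 0, 0, 0]
    - [0, 0, 0, 0, 0, 0]
    - [0, 0, 0, 0, 0, 0]
    - [0, 0, 0, 0, 0, 0]
  fingers: 0.68

```text
time_s: 13.82
ee_pos: [0.5642, 0.2187, 0.0734]
orientation: [0.998, -0.07, -0.002, 0.0]
contact_force: [-0.9, -0.3, -0.8]
opening: 0.0579
```

Call:
arm_command:
  motion:
    - [0, 0, -0.003, 0, 0, 0]
    - [0, 0, -0.008, 0, 0, 0]
    - [0, 0, -0.015, 0, 0, 0]
    - [0, 0, -0.02, 0, 0, 0]
    - [0, 0, -0.02, 0, 0, 0]
    - [0, 0, -0.02, 0, 0, 0]
    - [0, 0, -0.02, 0, 0, 0]
    - [0, 0, 0, 0, 0, 0]

```text
time_s: 14.48
ee_pos: [0.567, 0.2195, 0.1863]
orientation: [0.998, -0.07, 0.004, -0.002]
contact_force: [1.2, 0.4, 0.6]
opening: 0.0582
```

Call:
arm_command:
  motion:
    - [0, 0.035, -0.015, 0, 0, 0]
    - [0, 0.035, 0, 0, 0, 0]
    - [0, 0.035, 0, 0, 0, 0]
    - [0, 0.035, 0, 0, 0, 0]
    - [0, 0.035, 0, 0, 0, 0]
    - [0, 0.035, 0, 0, 0, 0]
    - [0, 0.035, 0, 0, 0, 0]
    - [0, 0.035, 0, 0, 0, 0]
    - [0, 0.035, 0, 0, 0, 0]
    - [0, 0.035, 0, 0, 0, 0]
    - [0, 0, 0, 0, 0, 0]
    - [0, 0, 0, 0, 0, 0]

```text
time_s: 15.48
ee_pos: [0.5152, -0.1295, 0.1945]
orientation: [0.997, -0.072, -0.002, -0.0]
contact_force: [-0.8, 0.5, -0.1]
opening: 0.058
```

```bash
python3 - <<'E'
from h import *
to(C)
a=snap('top','t11.png');b=snap('side','s11.png')
A=a['color'][130:290,110:310,::-1];B=b['color'][200:400,200:400,::-1]
A=cv2.resize(A,None,fx=2,fy=2);B=cv2.resize(B,None,fx=2,fy=2)
A=cv2.copyMakeBorder(A,0,80,0,0,cv2.BORDER_CONSTANT)
cv2.imwrite('pics/c11.png',np.hstack([A,B]))
g=cv2.cvtColor(a['color'],cv2.COLOR_RGB2HSV);m=((g[...,1]<60)&(g[...,2]>130)).astype(np.uint8)
q=np.zeros_like(m);q[170:268,138:208]=m[170:268,138:208]
cs,_=cv2.findContours(q,cv2.RETR_EXTERNAL,cv2.CHAIN_APPROX_NONE);k=max(cs,key=cv2.contourArea)
bx=cv2.boxPoints(cv2.minAreaRect(k));P=np.array([onz(a,u,v,.009) for u,v in bx])
print(bx.round(),P.mean(0),[np.linalg.norm(P[i]-P[i-1]).round(4) for i in range(4)])
E
```

```text
t 15.4833 pos [ 0.5152 -0.1295  0.1945] F [-0.8  0.5 -0.1] open 0.05796672876845242 q1,q6 [-0.35  1.36]
toolshift mm [  54.2 -154.5  159.3] rot [-0.0002  0.0035 -0.0991] zaxis [-0.004  0.001 -1.   ] xaxis [ 0.99  -0.144 -0.004]
[[155. 248.]
 [166. 188.]
 [188. 192.]
 [176. 252.]] [0.51255873 0.22525739 0.009     ] [np.float64(0.0472), np.float64(0.133), np.float64(0.0482), np.float64(0.133)]
```

View pics/c11.png

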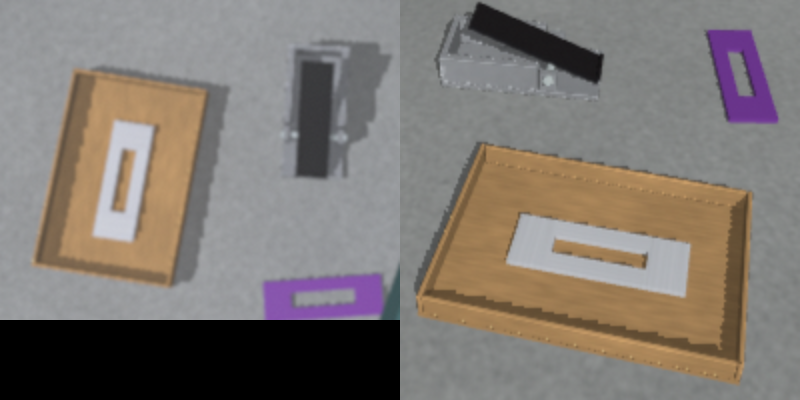

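The plate lies flat in the middle of the tray: top crop (125,180), side crop (600,255). I'll check the plain plate, then hand in.

```bash
python3 - <<'E'
from h import *
a=np.load('pics/s11.npz')['color'];o=np.load('pics/side0.npz')['color']
print(np.abs(a.astype(int)-o)[150:186,260:330].mean())
cv2.imwrite('pics/c12.png',cv2.resize(np.hstack([o[140:195,250:340],a[140:195,250:340]])[...,::-1],None,fx=4,fy=4))
s=bot.get_state();print(s['contact_force'],s['joint_velocities'].round(3))
E
```

```text
9.090608465608465
[ 0.03418781 -0.03113137  0.501439  ] [ 0.025 -0.003 -0.001 -0.     0.001 -0.001]
```

View pics/c12.png

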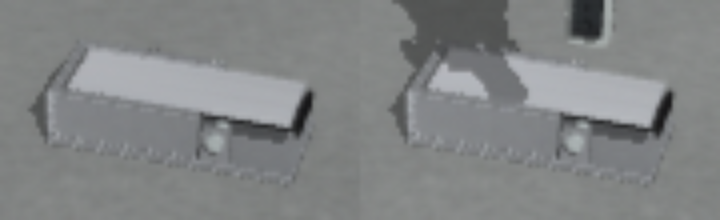

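The plain plate is unchanged apart from the gripper's shadow on it, before at left and now at right. Handing in.

```bash
python3 -c "
from plant import bot
print(bot.job_done())"
```

```text
the job is handed in; nothing more can be done
None
```

I pressed the slotted plate's near end down to the hard stop at about 0.42 rad, and the side view showed the rest fully tipped. I then gripped the plate about 15 mm from its raised end, lifted and levelled it, and lowered it until it touched the tray floor. I let go there, and handed the job in at about 15.6 s.

- **Plate:** the last pictures show it flat and free in the tray. Its measured centre is (0.513, 0.225), within about 4 mm of the tray's centre.
- **Left alone:** the plain plate looks unchanged apart from the gripper's shadow, and I moved neither look-alike.
- **Robot:** it touches nothing; the last force reading was about 0.5 N.
- **Highest force:** about 42 N at the wrist, from the fingertips at the press stop. The 40 N limit is on the arm and gripper body. I took the fingertips as outside it, but the rule doesn't say so outright.
- **Small disagreement:** the grip read 42 mm on the 44 mm plate, but the plate did not slip.

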